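Press a turned flask into the sprung gluing ring

TASK

The offcut lying across the sprung ring of the gluing cradle is in the way: lay it in the offcut tray. Then set the round-bellied wooden flask upright in the ring, foot first, and press it down until the top of the ring is level with the rim of the housing around it. Finish while still holding the flask pressed down there, as if waiting for the glue to grab: do not let go; keep the flask upright throughout and leave the bottle, jar and steel weight where they are.

Things in the scene. Friction and masses are not known exactly. Their poses are not given: they have to be found in the camera images.
- flask: Turned wooden flask, loose, about 0.2 kg, 120 mm tall, standing on its flat foot (36 mm across). Ball belly 72 mm in diameter, centred 31 mm above the foot; straight round neck 26 mm in diameter from 65 to 112 mm above the foot; lip 32 mm in diameter from 114 mm to the flat top at 120 mm. Origin: centre of the underside of the foot; z runs up the neck.
- offcut: Pale hardwood offcut, loose, about 0.08 kg, 100 mm (x) by 32 mm (y) by 36 mm high (z), lying across the top of the ring at the start. Origin: centre of its underside.
- tray: Open plywood offcut tray, fixed, 190 mm (x) by 150 mm (y) by 30 mm high, empty; walls and floor 5 mm thick. Origin: centre of its underside, on the bench.
- cradle: Gluing cradle, fixed to the bench: a round flange 120 mm across and 6 mm thick carrying a grey open cylindrical housing 96 mm in outer diameter, wall 6 mm, with its rim 40 mm above the bench. The aluminium ring stands up out of the housing on a coil spring. Origin: centre of its underside, on the bench.
- ring_top (a point): Centre of the ring's top face (moves with the ring); 60 mm above the bench when the ring is up, 40 mm when it is level with the rim of the housing. The ring is 76 mm in outer and 56 mm in inner diameter and 10 mm high; the inner edge carries the flask's belly, with the flask's foot then 9 mm below the ring's top.
- ring (a joint): How far the ring is pushed down, in m: 0 is up, 0.020 is level with the housing's rim, 0.024 is the bottom stop. The spring needs about 5 N to start moving, 12 N at 0.020 and 14 N at 0.024 (the flask's own weight does not move it); it returns up when let go.
- bottle: Bystander: straight-sided white bottle, 52 mm in diameter, 130 mm tall. Origin: centre of its underside.
- jar: Bystander: short amber jar, 64 mm in diameter, 75 mm tall. Origin: centre of its underside.
- weight: Bystander: dark steel veneer weight, 54 mm in diameter with a small knob, 50 mm tall, beyond the work. Origin: centre of its underside.

How it is judged:
By the outcome, as a careful person would: the job done as asked, in the order asked, and still so for the second after the job is handed in, while the arm keeps its last pose, push and grip.
It also fails if it takes over 67 s, if anything falls off the work surface, if the arm or the gripper's body presses on something with over 40 N, if the wrist force passes 120 N, or if a joint passes its speed limit or range.

ROBOT

A 7-joint arm with a two-finger parallel gripper is mounted at the origin on the work surface. World frame = base frame: x ahead of the robot, y to its left, z up, the work surface at z = 0. Lengths are in m, angles in rad, forces in N, time in s.
With the tool pointing down it reaches from about 0.35 to 0.9 m from the base axis. Payload 7.2 kg.
Tool frame: the origin (TCP) lies on the centre line of the jaws, within the pads' length; the fingertips stand 8 mm ahead of it and the grasp point (between the pads) lies 11 mm behind it (bot.tips_ahead is the distance from the TCP to the fingertips, in m); z points along the fingers, y is the direction in which the jaws open and shut (so a half turn about z gives the same grasp; the last joint's range is limited). The gripper opens to 85 mm and grips with 20 to 120 N. Pads are 22 mm wide; open, the fingers measure 114 mm over their backs; the gripper's body (76 mm by 85 mm) begins 54 mm behind the grasp point. The pads swing forward as they close: fully open they stand 13 mm farther back than shut.
Start: joints at [-1.305, 0.411, -0.013, 1.596, 0.006, 1.134, -0.082], TCP at [0.205, 0.591, 0.239] pointing down, gripper open.
Joint ranges: [-2.95, 2.95], [-0.29, 1.99], [-1.47, 1.44], [0.14, 2.54], [-1.03, 4.17], [0.13, 1.85], [-2.86, 2.86]. Speed limits (rad/s): [2.39, 2.39, 3.01, 3.01, 3.14, 3.14, 3.14].

INTERFACE

Orientations are given as a unit quaternion [w, x, y, z].
In Python, from cell import bot gives the robot as it stands.
- The arm moves only by the tool send_rows, never from a script. Its argument "rows" is a list of rows, each a list of 3 entries, a list of its own where there are three numbers: the shift along the world's x, y, z in cm, then the turn, a rotation vector about the world's x, y, z in degrees, then the gripper command: -1 is shut, 1 is fully open, values between are in proportion. In form: [[[x, y, z], [rx, ry, rz], claw], ...]. A call has exactly 8 rows; each row shifts and turns the commanded pose from where the row before left it; what a row does not reach is not made up. A row lasts 1/12 s, in which the tool goes at most 41.7 mm and 7.16 degrees, less where a joint would pass 70% of its speed; a pose out of reach is approached as far as the arm can. A call is refused whole if a number of a shift passes 4.17 or a number of a turn 7.16, either way. A call with a gripper value outside its range is refused whole. The fingers move at their own pace and stop on an object; "squeeze" is the grip in N (left out, the last holds). Time passes only in rows, so rows that do not move let the fingers close, or fill a call up. It gives the time, the measured TCP pose, the force and the opening at its end, in the units of the state.
- bot.read_state(): the state, without advancing time (a new reading comes with each control period).
- bot.capture(name): name is "scene" or "side" or "wrist"; returns a dict with "image" (480x640x3 uint8, red, green, blue), "range_z" (480x640 float32, m along the optical axis (not along the pixel's ray), 0 where there is no reading), "mtx" (3x3 intrinsics, pixels), "k1" (the pictures are not rectified: a ray, as slopes to the right and down, at radius r is drawn at 1 + k1 r^2 times it, then the intrinsics apply), "R" (3x3) and "t" (3): a world point X has camera coordinates R X + t; the wrist camera has in their place "tool_from_camera" (4x4, takes a point from camera to tool coordinates, whose origin is the TCP and whose axes are the flange's). Camera axes: x right, y down, z forward; pixel columns grow to the right and rows downward; lengths in m; the calibration is good to about 2 mm. A picture is of the moment at which its call begins: read the wrist's pose just before it.
- bot.job_done(): hands the job in, once; it reports no verdict.
Trained networks look in the newest picture that a camera, given by its name, has taken for a name from the list of things; names that differ only in an ending like _2 or _b are one class to them, and where a whole thing is asked for, a point or a joint stands for the part that bears it (a point fixed in the world has none). Each returns a list of dicts, best first, with "conf" (0 to 1); they miss things now and then, are a little off and sometimes report something else, mostly with a low value. They report only what shows in the picture. A call takes as long as a camera call.
- bot.regions_of(camera, query): "region" (480x640 bool, what is visible of it) and "bbox" ([left, top, width, height] in pixels, round what is visible of it).
The state is a dict: "t": time; "joints": joint angles; "joint_vel": joint speeds; "tau": joint torques, N m; "ee_pos": TCP position; "tool_rot": TCP orientation; "ft_force": force on the tool from outside, world axes, zero at the start; "ft_torque": the same for the moment, N m; "grip_width": finger opening in m.
Only numpy, scipy, OpenCV 4.12 (cv2) and the standard library are available. Lean on these libraries where they do the work, as an engineer would, in place of code of your own. Each camera call takes 0.05 s, during which the arm holds its last target.

## Working session

There is one attempt and no reset: what is moved stays moved. The work goes in short steps, Python scripts to look and compute and a tool call to move; the robot and the scene stay as the last step left them, time stands still between calls to the robot, and variables do not carry over. Pictures are saved under pics/ and viewed, and the job is handed in when it is done.

Besides the shell and the picture viewer there is one more tool, called by a JSON object that holds its "op" and its "data". send_rows: Moves the arm, as the interface text tells. Its arguments: {"type":"object","properties":{"rows":{"type":"array"},"squeeze":{"type":"number"}},"required":["rows"]}

```bash
ls; mkdir -p pics; cat > h.py <<'E'
import numpy as np, cv2
from cell import bot
def cap(n,name):
    c=bot.capture(n); cv2.imwrite('pics/'+name+'.png',c['image'][:,:,::-1]); return c
def pts(c,mask):
    v,u=np.nonzero(mask&(c['range_z']>0)); z=c['range_z'][v,u]
    K=c['mtx']; xd=(u-K[0,2])/K[0,0]; yd=(v-K[1,2])/K[1,1]
    x,y=xd.copy(),yd.copy()
    for _ in range(10):
        f=1+c['k1']*(x*x+y*y); x,y=xd/f,yd/f
    P=np.stack([x*z,y*z,z],1)
    if 'R' in c: return (P-c['t'])@c['R'], u,v
    T=c['tool_from_camera']; return P@T[:3,:3].T+T[:3,3],u,v
E
python3 - <<'E'
from h import *
s=bot.read_state(); print(s)
for n in ['scene','side']:
    c=cap(n,n+'0'); print(n,c['mtx'].tolist(),c['k1'],c['R'].tolist(),c['t'].tolist())
    for q in ['flask','offcut','tray','cradle','ring','bottle','jar','weight']:
        for r in bot.regions_of(n,q)[:2]:
            P,u,v=pts(c,r['region'])
            if len(P): print(q,round(r['conf'],2),r['bbox'],len(P),np.percentile(P,[2,50,98],axis=0).round(3).tolist())
E
```

```text
pics
{'t': 0.0, 'joints': array([-1.30520255,  0.41190455, -0.01272282,  1.59703517,  0.00559309,
        1.1343069 , -0.08219582]), 'joint_vel': array([-1.09280057e-03, -1.82382451e-03,  8.00036807e-04,  1.22274765e-03,
        4.30583862e-04, -6.22644632e-04,  5.52751676e-05]), 'tau': array([ 1.40018852e-03, -6.00627708e+01,  6.82187118e-01, -2.99407357e+01,
        1.36208598e-02,  1.06595378e-02, -6.58190942e-06]), 'ee_pos': array([0.20464125, 0.59003845, 0.23845374]), 'tool_rot': array([-8.27225360e-05,  1.66105482e-01,  9.86107658e-01, -8.04986954e-04]), 'ft_force': array([ 0.04665094,  0.58502139, -0.07601615]), 'ft_torque': array([-0.01744558, -0.01586346,  0.01027218]), 'grip_width': 0.08524241663198635}
scene [[524.0446781667322, 0.0, 309.77935253358095], [0.0, 524.0446781667322, 243.13538229217735], [0.0, 0.0, 1.0]] -0.022938390351173208 [[0.6601934056927768, 0.7510951865776546, 0.0008293248161781027], [0.5491609987587662, -0.4819445691099801, -0.6827529785710718], [-0.5124127872351035, 0.45120444701407114, -0.7306488092597423]] [-0.39226685273302697, -0.2644749508690917, 
[... 1529 characters left out ...]
 0.325, 0.121]]
offcut 0.57 [361.0, 371.9, 22.3, 60.6] 1299 [[0.408, -0.376, 0.007], [0.443, -0.339, 0.095], [0.486, -0.293, 0.099]]
tray 0.58 [261.0, 228.5, 108.9, 99.2] 5746 [[0.458, -0.1, -0.0], [0.558, -0.01, 0.005], [0.659, 0.073, 0.03]]
cradle 0.6 [334.5, 393.0, 66.6, 68.1] 2805 [[0.391, -0.393, 0.002], [0.428, -0.357, 0.017], [0.493, -0.293, 0.062]]
bottle 0.67 [306.9, 153.3, 29.9, 49.6] 867 [[0.694, 0.166, 0.003], [0.711, 0.179, 0.067], [0.737, 0.205, 0.129]]
jar 0.86 [407.3, 266.0, 34.5, 42.0] 1192 [[0.683, -0.213, 0.001], [0.702, -0.192, 0.055], [0.742, -0.158, 0.077]]
weight 0.79 [370.5, 218.0, 19.4, 26.6] 499 [[0.731, -0.021, 0.001], [0.749, -0.003, 0.027], [0.779, 0.026, 0.051]]
```

```bash
python3 - <<'E'
from h import *
from scipy.optimize import least_squares
a={}
for n in ['scene','side']:
    c=bot.capture(n); im=c['image']
    a[n]=im
    for q in ['flask','offcut','tray','cradle']:
        r=bot.regions_of(n,q)
        if not r: continue
        r=r[0]
        P,u,v=pts(c,r['region'])
        if q=='flask':
            N=P[(P[:,2]>.068)&(P[:,2]<.110)]
            f=least_squares(lambda p:np.hypot(N[:,0]-p[0],N[:,1]-p[1])-.013,[.445,.3],loss='soft_l1',f_scale=.002).x
            B=P[(P[:,2]>.01)&(P[:,2]<.055)]
            g=least_squares(lambda p:np.linalg.norm(B-[p[0],p[1],.031],axis=1)-.036,[.445,.3],loss='soft_l1',f_scale=.002).x
            print(n,q,'neck',f,len(N),'belly',g,len(B))
        if q=='offcut':
            N=P[(P[:,2]>.09)]; rc=cv2.minAreaRect((N[:,:2]*1000).astype(np.float32)); print(n,q,rc,cv2.boxPoints(rc).round().tolist(),np.median(N[:,2]))
        if q=='tray':
            N=P[(P[:,2]>.024)]; rc=cv2.minAreaRect((N[:,:2]*1000).astype(np.float32)); print(n,q,rc,cv2.boxPoints(rc).round().tolist())
        if q=='cradle':
            for lo,hi,R in [(.009,.034,.048)]:
                N=P[(P[:,2]>lo)&(P[:,2]<hi)]
                f=least_squares(lambda p:np.hypot(N[:,0]-p[0],N[:,1]-p[1])-R,[.45,-.34],loss='soft_l1',f_scale=.002).x; print(n,q,f,len(N))
s=a['scene'][130:350,120:430]; d=a['side'][140:470,160:460]
cv2.imwrite('pics/s1.png',cv2.resize(s,(775,550))[:,:,::-1]); cv2.imwrite('pics/d1.png',cv2.resize(d,(545,600))[:,:,::-1])
E
```

```text
scene flask neck [0.44328843 0.3101118 ] 107 belly [0.44336984 0.31065255] 297
scene offcut ((453.425537109375, -334.6593017578125), (98.2278823852539, 36.3865852355957), 46.72357940673828) [[407.0, -358.0], [433.0, -383.0], [500.0, -311.0], [474.0, -286.0]] 0.09595506823279687
scene tray ((562.83837890625, -13.486709594726562), (193.72909545898438, 154.27691650390625), 13.952190399169922) [[450.0, 38.0], [487.0, -112.0], [675.0, -65.0], [638.0, 85.0]]
scene cradle [ 0.44759536 -0.33547742] 374
side flask neck [0.44317477 0.31135189] 156 belly [0.44301093 0.31206615] 471
side offcut ((449.5141296386719, -332.5586853027344), (100.17491912841797, 31.839954376220703), 47.67814636230469) [[404.0, -359.0], [428.0, -380.0], [495.0, -306.0], [471.0, -285.0]] 0.09587673642415429
side tray ((559.8465576171875, -11.887496948242188), (193.03289794921875, 152.62684631347656), 14.050227165222168) [[448.0, 39.0], [485.0, -109.0], [672.0, -62.0], [635.0, 86.0]]
side cradle [ 0.44680209 -0.33597401] 538
```

View pics/scene0.png

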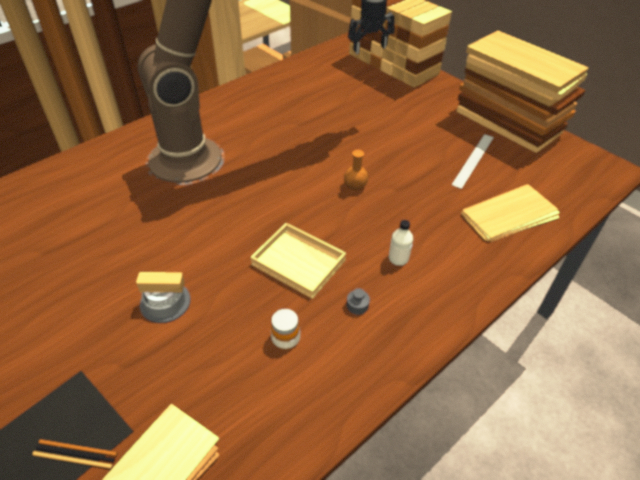

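View pics/d1.png

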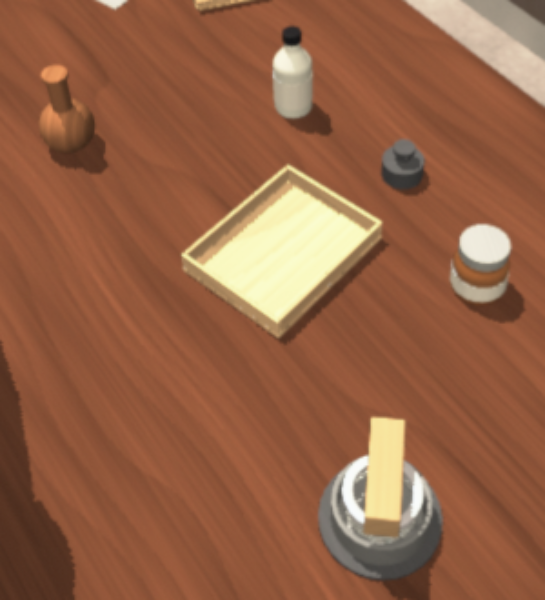

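The pictures show the offcut across the ring near (160,282), the flask at (357,172) and an empty tray at (298,260). I'll move above the offcut first.

{"op": "send_rows", "data": {"rows": [[[1.6, -3.6, 0], [0, 0, -4.5], 1], [[1.6, -3.6, 0], [0, 0, -4.5], 1], [[1.6, -3.6, 0], [0, 0, -4.5], 1], [[1.6, -3.6, 0], [0, 0, -4.5], 1], [[1.6, -3.6, 0], [0, 0, -4.5], 1], [[1.6, -3.6, 0], [0, 0, -4.5], 1], [[1.6, -3.6, 0], [0, 0, -4.5], 1], [[1.6, -3.6, 0], [0, 0, -4.5], 1]]}}

```text
t: 2.07
ee_pos: [0.3332, 0.3008, 0.2396]
tool_rot: [-0.0, 0.464, 0.886, 0.0]
ft_force: [0.9, -0.4, 0.2]
grip_width: 0.0855
```

{"op": "send_rows", "data": {"rows": [[[1.6, -3.6, 0], [0, 0, -4.5], 1], [[1.6, -3.6, 0], [0, 0, -4.5], 1], [[1.6, -3.6, 0], [0, 0, -4.5], 1], [[1.6, -3.6, 0], [0, 0, -4.5], 1], [[1.6, -3.6, 0], [0, 0, -4.5], 1], [[1.6, -3.6, 0], [0, 0, -4.5], 1], [[1.6, -3.6, 0], [0, 0, -4.5], 1], [[1.6, -3.6, 0], [0, 0, -4.5], 1]]}}

```text
t: 2.73
ee_pos: [0.4613, 0.0126, 0.2398]
tool_rot: [0.0, 0.715, 0.699, 0.001]
ft_force: [-0.3, 1.2, 0.3]
grip_width: 0.0857
```

{"op": "send_rows", "data": {"rows": [[[0, -3.6, 0], [0, 0, -4.5], 1], [[0, -3.6, 0], [0, 0, -4.5], 1], [[0, -3.6, 0], [0, 0, -4.5], 1], [[0, -3.6, 0], [0, 0, -4.5], 1], [[0, -3.6, 0], [0, 0, -4.5], 1], [[0, -3.6, 0], [0, 0, -4.5], 1], [[0, -3.6, 0], [0, 0, -4.5], 1], [[0, -3.6, 0], [0, 0, -4.5], 1]]}}

```text
t: 3.4
ee_pos: [0.4607, -0.2751, 0.2396]
tool_rot: [0.0, 0.896, 0.444, 0.0]
ft_force: [0.9, -0.1, 0.9]
grip_width: 0.0853
```

{"op": "send_rows", "data": {"rows": [[[0, -2.0, 0], [0, 0, -2], 1], [[0, -2.0, 0], [0, 0, -2], 1], [[0, -1.0, 0], [0, 0, -1.4], 1], [[0, 0, 0], [0, 0, 0], 1], [[0, 0, 0], [0, 0, 0], 1], [[0, 0, 0], [0, 0, 0], 1], [[0, 0, 0], [0, 0, 0], 1], [[0, 0, 0], [0, 0, 0], 1]]}}

```text
t: 4.07
ee_pos: [0.4612, -0.3222, 0.2394]
tool_rot: [-0.0, 0.915, 0.404, 0.0]
ft_force: [-0.8, -0.0, -0.4]
grip_width: 0.0854
```

```bash
cat >> h.py <<'E'
from scipy.spatial.transform import Rotation as Ro
def wpts(c,mask,s):
    P,u,v=pts(c,mask); q=s['tool_rot']; R=Ro.from_quat([q[1],q[2],q[3],q[0]]).as_matrix()
    return P@R.T+s['ee_pos'],u,v
E
python3 - <<'E'
from h import *
s=bot.read_state(); c=cap('wrist','w1'); print(s['ee_pos'])
for r in bot.regions_of('wrist','offcut')[:2]:
    P,u,v=wpts(c,r['region'],s); print(r['conf'],r['bbox'],np.percentile(P,[2,50,98],axis=0).round(3).tolist())
    N=P[(P[:,2]>.09)]
    if len(N):
        rc=cv2.minAreaRect((N[:,:2]*1000).astype(np.float32)); print(rc,cv2.boxPoints(rc).round().tolist(),np.median(N[:,2]))
E
```

```text
[ 0.46124901 -0.32215975  0.23936074]
0.8 [307.9, 178.5, 39.7, 119.7] [[0.416, -0.372, 0.079], [0.457, -0.329, 0.095], [0.492, -0.291, 0.097]]
((452.5088195800781, -333.31719970703125), (99.50785827636719, 31.978933334350586), 47.83124923706055) [[407.0, -359.0], [431.0, -381.0], [498.0, -307.0], [474.0, -286.0]] 0.09549325672019049
```

View pics/w1.png

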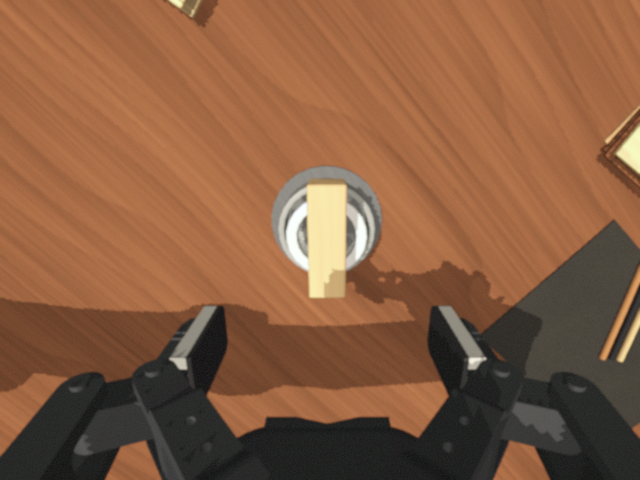

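The offcut is centred at pixel (327,240), aligned between the fingers. Going down to grip it.

{"op": "send_rows", "data": {"rows": [[[-0.9, -1.1, -2.0], [0, 0, 0], 1], [[0, 0, -3.0], [0, 0, 0], 1], [[0, 0, -3.0], [0, 0, 0], 1], [[0, 0, -3.0], [0, 0, 0], 1], [[0, 0, -2.5], [0, 0, 0], 1], [[0, 0, -1.5], [0, 0, 0], 1], [[0, 0, -1.2], [0, 0, 0], 1], [[0, 0, 0], [0, 0, 0], 1]]}}

```text
t: 4.83
ee_pos: [0.4509, -0.3334, 0.0753]
tool_rot: [-0.001, 0.915, 0.403, -0.001]
ft_force: [-0.7, -0.3, 0.9]
grip_width: 0.0855
```

{"op": "send_rows", "data": {"rows": [[[0, 0, 0], [0, 0, 0], -1], [[0, 0, 0], [0, 0, 0], -1], [[0, 0, 0], [0, 0, 0], -1], [[0, 0, 0], [0, 0, 0], -1], [[0, 0, 0], [0, 0, 0], -1], [[0, 0, 0], [0, 0, 0], -1], [[0, 0, 0], [0, 0, 0], -1], [[0, 0, 0], [0, 0, 0], -1]], "squeeze": 30}}

```text
t: 5.5
ee_pos: [0.4523, -0.3347, 0.0778]
tool_rot: [0.0, 0.915, 0.403, 0.0]
ft_force: [-0.3, 0.1, 3.0]
grip_width: 0.0315
```

{"op": "send_rows", "data": {"rows": [[[0, 0, 1.0], [0, 0, 0], -1], [[0, 0, 2.0], [0, 0, 0], -1], [[0, 0, 3.0], [0, 0, 0], -1], [[0, 0, 2.0], [0, 0, 0], -1], [[0.5, 1.5, 1.0], [0, 0, -1.7], -1], [[1.0, 3.0, 0], [0, 0, -4], -1], [[1.0, 3.0, 0], [0, 0, -4], -1], [[1.0, 3.0, 0], [0, 0, -4], -1]]}}

```text
t: 6.17
ee_pos: [0.4866, -0.2286, 0.1679]
tool_rot: [-0.0, 0.958, 0.288, 0.0]
ft_force: [0.9, 0.7, -1.1]
grip_width: 0.0319
```

{"op": "send_rows", "data": {"rows": [[[1.0, 3.0, 0], [0, 0, -4], -1], [[1.0, 3.0, 0], [0, 0, -4], -1], [[1.0, 3.0, 0], [0, 0, -4], -1], [[1.0, 3.0, 0], [0, 0, -4], -1], [[1.0, 3.0, 0], [0, 0, -4], -1], [[1.0, 3.0, 0], [0, 0, 0], -1], [[1.0, 3.0, 0], [0, 0, 0], -1], [[0.3, 0.7, 0], [0, 0, 0], -1]]}}

```text
t: 6.83
ee_pos: [0.5608, -0.0062, 0.167]
tool_rot: [-0.001, 0.992, 0.123, -0.0]
ft_force: [-0.8, 1.4, -0.4]
grip_width: 0.0312
```

{"op": "send_rows", "data": {"rows": [[[0, 0, 0], [0, 0, 0], -1], [[0, 0, -1], [0, 0, 0], -1], [[0, 0, -2], [0, 0, 0], -1], [[0, 0, -2.5], [0, 0, 0], -1], [[0, 0, -2.0], [0, 0, 0], -1], [[0, 0, 0], [0, 0, 0], -1], [[0, 0, 0], [0, 0, 0], -1], [[0, 0, 0], [0, 0, 0], -1]]}}

```text
t: 7.5
ee_pos: [0.5599, -0.0142, 0.0932]
tool_rot: [0.0, 0.993, 0.119, 0.0]
ft_force: [0.3, 0.5, 0.7]
grip_width: 0.0313
```

```bash
python3 - <<'E'
from h import *
s=bot.read_state(); print(s['ee_pos'],s['ft_force'])
c=cap('side','d2')
for r in bot.regions_of('side','offcut')[:2]:
    P,u,v=pts(c,r['region']); print(r['conf'],r['bbox'],np.percentile(P,[2,50,98],axis=0).round(3).tolist())
cv2.imwrite('pics/d2c.png',cv2.resize(c['image'][140:470,160:460],(545,600))[:,:,::-1])
E
```

```text
[ 0.55990131 -0.01423707  0.09321348] [0.29337843 0.53599803 0.7115914 ]
0.69 [294.5, 242.0, 41.1, 32.7] [[0.508, -0.041, 0.075], [0.53, -0.026, 0.108], [0.58, 0.001, 0.112]]
```

View pics/d2c.png

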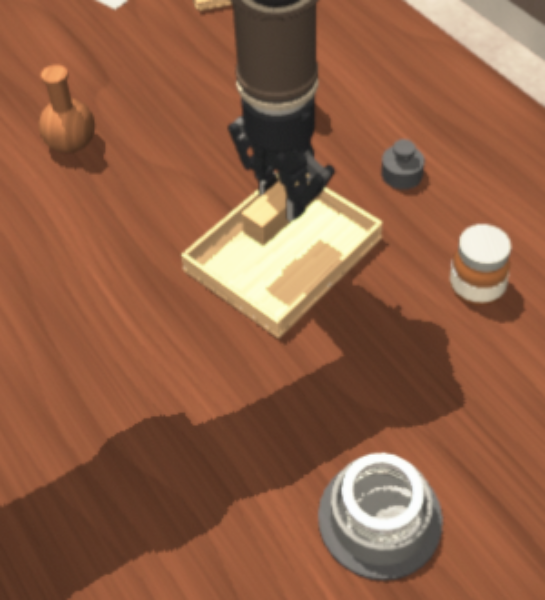

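The offcut is held over the tray (crop pixel 275,210), its underside 18 mm below the TCP. I'll lower it 7 cm and release.

{"op": "send_rows", "data": {"rows": [[[0, 0, -2.0], [0, 0, 0], -1], [[0, 0, -2.0], [0, 0, 0], -1], [[0, 0, -1.5], [0, 0, 0], -1], [[0, 0, -0.8], [0, 0, 0], -1], [[0, 0, -0.4], [0, 0, 0], -1], [[0, 0, -0.2], [0, 0, 0], -1], [[0, 0, 0], [0, 0, 0], -1], [[0, 0, 0], [0, 0, 0], -1]]}}

```text
t: 8.27
ee_pos: [0.5604, -0.0126, 0.0241]
tool_rot: [0.0, 0.993, 0.12, 0.001]
ft_force: [0.5, -0.3, -0.9]
grip_width: 0.0313
```

{"op": "send_rows", "data": {"rows": [[[0, 0, 0], [0, 0, 0], 0], [[0, 0, 0], [0, 0, 0], 0], [[0, 0, 0], [0, 0, 0], 0.3], [[0, 0, 0], [0, 0, 0], 0.3], [[0, 0, 1.0], [0, 0, 0], 0.3], [[0, 0, 2.0], [0, 0, 0], 0.3], [[0, 0, 3.0], [0, 0, 0], 1], [[0, 0, 3.0], [0, 0, 0], 1]]}}

```text
t: 8.93
ee_pos: [0.5591, -0.0129, 0.1145]
tool_rot: [0.0, 0.993, 0.12, -0.001]
ft_force: [-0.3, 0.6, 0.4]
grip_width: 0.0774
```

{"op": "send_rows", "data": {"rows": [[[0, 0, 3.0], [0, 0, 0], 1], [[0, 0, 3.0], [0, 0, 0], 1], [[-1.2, 3.2, 2.0], [0, 0, 5], 1], [[-1.2, 3.2, 2.0], [0, 0, 5], 1], [[-1.2, 3.2, 1.5], [0, 0, 5], 1], [[-1.2, 3.2, 0], [0, 0, 5], 1], [[-1.2, 3.2, 0], [0, 0, 5], 1], [[-1.2, 3.2, 0], [0, 0, 5], 1]]}}

```text
t: 9.6
ee_pos: [0.4871, 0.1807, 0.2295]
tool_rot: [-0.0, 0.927, 0.375, 0.001]
ft_force: [0.6, 0.7, -0.9]
grip_width: 0.0855
```

{"op": "send_rows", "data": {"rows": [[[-1.2, 3.2, 0], [0, 0, 5], 1], [[-1.2, 3.2, 0], [0, 0, 5], 1], [[-1.0, 3.2, 0], [0, 0, 0], 1], [[-0.6, 2.5, 0], [0, 0, 0], 1], [[0, 0, 0], [0, 0, 0], 1], [[0, 0, 0], [0, 0, 0], 1], [[0, 0, 0], [0, 0, 0], 1], [[0, 0, 0], [0, 0, 0], 1]]}}

```text
t: 10.27
ee_pos: [0.4484, 0.2989, 0.2287]
tool_rot: [0.0, 0.892, 0.451, 0.0]
ft_force: [0.7, 0.3, -0.1]
grip_width: 0.0855
```

```bash
python3 - <<'E'
from h import *
from scipy.optimize import least_squares
s=bot.read_state(); c=cap('wrist','w2'); print(s['ee_pos'],s['tool_rot'],s['joints'].round(2))
for r in bot.regions_of('wrist','flask')[:2]:
    P,u,v=wpts(c,r['region'],s); print(r['conf'],r['bbox'],np.percentile(P,[2,50,98],axis=0).round(3).tolist())
    T=P[P[:,2]>.115]
    if len(T): print(len(T),cv2.minEnclosingCircle((T[:,:2]*1000).astype(np.float32)),np.median(T[:,2]))
    B=P[(P[:,2]>.01)&(P[:,2]<.055)]
    g=least_squares(lambda p:np.linalg.norm(B-[p[0],p[1],.031],axis=1)-.036,[.445,.3],loss='soft_l1',f_scale=.002).x; print(g)
c=cap('scene','s3'); cv2.imwrite('pics/s3c.png',cv2.resize(c['image'][130:350,120:430],(775,550))[:,:,::-1])
P,u,v=pts(c,bot.regions_of('scene','offcut')[0]['region']); print(np.percentile(P,[2,50,98],axis=0).round(3).tolist())
P,u,v=pts(c,bot.regions_of('scene','cradle')[0]['region'])
N=P[(P[:,2]>.01)&(P[:,2]<.034)]
print(len(N),least_squares(lambda p:np.hypot(N[:,0]-p[0],N[:,1]-p[1])-.048,[.45,-.34],loss='soft_l1',f_scale=.002).x)
E
```

```text
[0.44839051 0.29888512 0.22868608] [1.71625978e-04 8.92422794e-01 4.51200081e-01 1.19464185e-04] [-1.31  0.34  0.81  1.86 -0.28  1.06 -1.02]
0.63 [279.1, 169.3, 71.7, 84.3] [[0.42, 0.285, 0.038], [0.452, 0.318, 0.061], [0.477, 0.343, 0.12]]
1498 ((444.9109191894531, 311.4320983886719), 16.162803649902344) 0.11952136414871353
[0.44476021 0.31057941]
[[0.519, -0.04, 0.008], [0.569, -0.021, 0.038], [0.612, 0.007, 0.045]]
442 [ 0.44859753 -0.33677494]
```

View pics/w2.png

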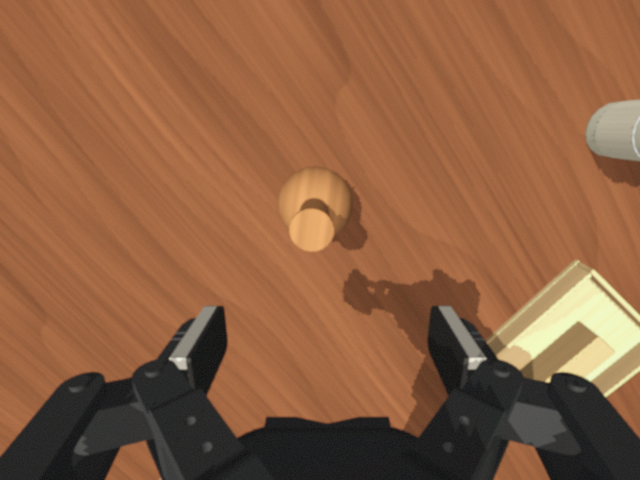

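View pics/s3c.png

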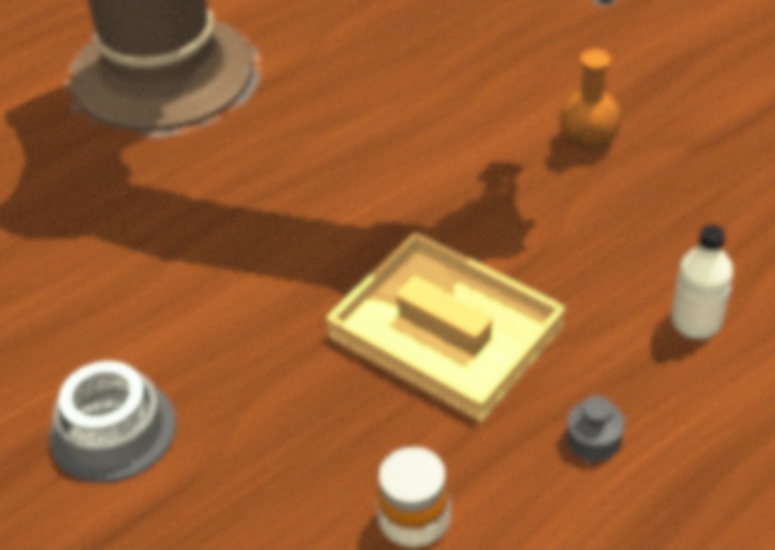

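The offcut lies flat in the tray (crop 445,315). The flask lip is at pixel (312,230), giving (0.4448, 0.3113). Descending onto the neck.

{"op": "send_rows", "data": {"rows": [[[-0.4, 1.2, 0], [0, 0, 0], 1], [[0, 0, -2.0], [0, 0, 0], 1], [[0, 0, -3.0], [0, 0, 0], 1], [[0, 0, -3.0], [0, 0, 0], 1], [[0, 0, -3.0], [0, 0, 0], 1], [[0, 0, -2.0], [0, 0, 0], 1], [[0, 0, -1.5], [0, 0, 0], 1], [[0, 0, 0], [0, 0, 0], 1]]}}

```text
t: 11.18
ee_pos: [0.4418, 0.3123, 0.0803]
tool_rot: [0.001, 0.892, 0.452, -0.002]
ft_force: [-0.0, -0.3, 0.3]
grip_width: 0.0855
```

{"op": "send_rows", "data": {"rows": [[[0, 0, 0], [0, 0, 0], 1], [[0, 0, 0], [0, 0, 0], -1], [[0, 0, 0], [0, 0, 0], -1], [[0, 0, 0], [0, 0, 0], -1], [[0, 0, 0], [0, 0, 0], -1], [[0, 0, 0], [0, 0, 0], -1], [[0, 0, 0], [0, 0, 0], -1], [[0, 0, 0], [0, 0, 0], -1]], "squeeze": 60}}

```text
t: 11.85
ee_pos: [0.4443, 0.3128, 0.0839]
tool_rot: [-0.0, 0.892, 0.452, 0.001]
ft_force: [-0.3, 0.1, 6.0]
grip_width: 0.0265
```

{"op": "send_rows", "data": {"rows": [[[0, 0, 0.3], [0, 0, 0], -1], [[0, 0, 0.7], [0, 0, 0], -1], [[0, 0, 1.5], [0, 0, 0], -1], [[0, 0, 2.0], [0, 0, 0], -1], [[0, 0, 1.5], [0, 0, 0], -1], [[0, 0, 0], [0, 0, 0], -1], [[0, 0, 0], [0, 0, 0], -1], [[0, 0, 0], [0, 0, 0], -1]]}}

```text
t: 12.52
ee_pos: [0.443, 0.3124, 0.1425]
tool_rot: [0.0, 0.892, 0.452, -0.001]
ft_force: [-0.9, -1.6, -2.8]
grip_width: 0.0268
```

```bash
cat >> h.py <<'E'
from scipy.optimize import least_squares
def axisfit(P,p0):
    # neck cylinder+ball: params ball centre, axis slopes
    c0=np.array(p0)
    def res(p):
        a=np.array([p[3],p[4],1]);a/=np.linalg.norm(a)
        D=P-p[:3]; h=D@a; rad=np.linalg.norm(D-np.outer(h,a),axis=1)
        ball=np.linalg.norm(D,axis=1)-.036
        lip=np.where(h>.082,rad-.016,rad-.013)
        return np.where(h<.033,ball,np.where(h>.087,h-.089,lip))
    o=least_squares(res,[*c0,0,0],loss='soft_l1',f_scale=.002); return o.x, np.degrees(o.x[3:]), np.median(abs(res(o.x)))
E
python3 - <<'E'
from h import *
s=bot.read_state(); print(s['ee_pos'],s['ft_force'],s['grip_width'])
c0=None
for n in ['scene','side']:
    c=cap(n,n+'4'); r=bot.regions_of(n,'flask')
    for k in r[:1]:
        P,u,v=pts(c,k['region']); print(n,k['conf'],k['bbox'],len(P)); 
        P=P[np.hypot(P[:,0]-.4445,P[:,1]-.312)<.05]
        print(axisfit(P,[.4445,.312,.031+s['ee_pos'][2]-.084]))
    if n=='side': cv2.imwrite('pics/d4c.png',cv2.resize(c['image'][80:280,100:300],(600,600))[:,:,::-1])
E
```

```text
[0.44301106 0.31237006 0.1425183 ] [-0.89880567 -1.55642273 -2.80865717] 0.026806715873833792
scene 0.69 [346.7, 133.3, 22.8, 41.9] 474
(array([ 0.44199179,  0.3098976 ,  0.08949382,  0.0575794 , -0.01083989]), array([ 3.29905679, -0.62108002]), np.float64(0.001376413933176883))
side 0.59 [175.5, 160.5, 33.4, 46.6] 1005
(array([0.44185837, 0.31092182, 0.08843458, 0.02227249, 0.00779784]), array([1.27611949, 0.44678315]), np.float64(0.0011612536614962095))
```

View pics/d4c.png

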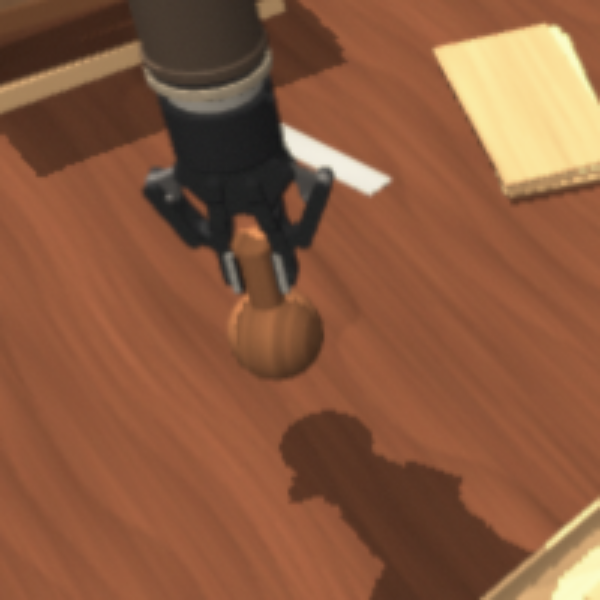

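The flask hangs upright in the jaws (crop 265,290), foot about 85 mm below the TCP. Carrying it to the cradle.

{"op": "send_rows", "data": {"rows": [[[0, 0, 2.0], [0, 0, 0], -1], [[0, -0.5, 3.0], [0, 0, 0], -1], [[0, -1.0, 3.0], [0, 0, 0], -1], [[0, -2.0, 1.0], [0, 0, 0], -1], [[0, -2.5, 0], [0, 0, 0], -1], [[0, -3.0, 0], [0, 0, 0], -1], [[0, -3.0, 0], [0, 0, 0], -1], [[0, -3.0, 0], [0, 0, 0], -1]], "squeeze": 80}}

```text
t: 13.38
ee_pos: [0.4433, 0.1611, 0.2329]
tool_rot: [0.0, 0.892, 0.452, -0.0]
ft_force: [1.3, -0.5, -2.9]
grip_width: 0.0264
```

{"op": "send_rows", "data": {"rows": [[[0, -3.0, 0], [0, 0, 0], -1], [[0, -3.0, 0], [0, 0, 0], -1], [[0, -3.0, 0], [0, 0, 0], -1], [[0, -3.0, 0], [0, 0, 0], -1], [[0, -3.0, 0], [0, 0, 0], -1], [[0, -3.0, 0], [0, 0, 0], -1], [[0, -3.0, 0], [0, 0, 0], -1], [[0, -3.0, 0], [0, 0, 0], -1]]}}

```text
t: 14.05
ee_pos: [0.4433, -0.0789, 0.2331]
tool_rot: [-0.0, 0.892, 0.452, 0.0]
ft_force: [0.3, 0.4, -2.8]
grip_width: 0.0263
```

{"op": "send_rows", "data": {"rows": [[[0, -3.0, 0], [0, 0, 0], -1], [[0, -3.0, 0], [0, 0, 0], -1], [[0, -3.0, 0], [0, 0, 0], -1], [[0, -3.0, 0], [0, 0, 0], -1], [[0, -3.0, 0], [0, 0, 0], -1], [[0, -3.0, 0], [0, 0, 0], -1], [[0, -2.0, 0], [0, 0, 0], -1], [[0, -1.0, 0], [0, 0, 0], -1]]}}

```text
t: 14.72
ee_pos: [0.4427, -0.2909, 0.233]
tool_rot: [0.001, 0.893, 0.451, -0.001]
ft_force: [-0.1, -0.3, -1.8]
grip_width: 0.0265
```

{"op": "send_rows", "data": {"rows": [[[0, 0, 0], [0, 0, 0], -1], [[0, 0, 0], [0, 0, 0], -1], [[0, 0, 0], [0, 0, 0], -1], [[0, 0, 0], [0, 0, 0], -1], [[0, 0, 0], [0, 0, 0], -1], [[0, 0, 0], [0, 0, 0], -1], [[0, 0, 0], [0, 0, 0], -1], [[0, 0, 0], [0, 0, 0], -1]]}}

```text
t: 15.38
ee_pos: [0.444, -0.2871, 0.2334]
tool_rot: [-0.0, 0.892, 0.453, 0.0]
ft_force: [0.8, -0.3, -3.7]
grip_width: 0.0264
```

```bash
python3 - <<'E'
from h import *
s=bot.read_state(); c=cap('wrist','w5'); print(s['ee_pos'],s['tool_rot'],s['joints'].round(2),s['ft_force'],s['grip_width'])
np.savez('w5.npz',range_z=c['range_z'],image=c['image'])
P,u,v=wpts(c,np.ones((480,640),bool),s)
M=(np.hypot(P[:,0]-.448,P[:,1]+.336)<.07)
R=P[M&(P[:,2]>.055)&(P[:,2]<.066)]
print(len(R),np.median(R[:,2]))
# ring annulus fit
def res(p):
    r=np.hypot(R[:,0]-p[0],R[:,1]-p[1]); return np.maximum(r-.038,0)+np.minimum(r-.028,0)
print('ring',least_squares(res,[.448,-.336]).x, R.min(0),R.max(0))
N=P[M&(P[:,2]>.036)&(P[:,2]<.044)]
def res2(p):
    r=np.hypot(N[:,0]-p[0],N[:,1]-p[1]); return np.maximum(r-.048,0)+np.minimum(r-.042,0)
print('rim',len(N),least_squares(res2,[.448,-.336],loss='soft_l1',f_scale=.003).x)
for k in bot.regions_of('wrist','flask')[:1]:
    F,u,v=wpts(c,k['region'],s); print('flask',k['conf'],k['bbox'],np.percentile(F,[2,50,98],axis=0).round(3).tolist())
    print(axisfit(F,[.4445,-.337,s['ee_pos'][2]-.054]))
for n in ['scene','side']:
    c=cap(n,n+'5'); k=bot.regions_of(n,'flask')
    if k:
        P,u,v=pts(c,k[0]['region']); print(n,k[0]['conf'],k[0]['bbox'],axisfit(P,[.4445,-.337,s['ee_pos'][2]-.054]))
E
```

```text
[ 0.44396615 -0.28711083  0.23337127] [-2.40635105e-06  8.91730995e-01  4.52565807e-01  1.47937389e-04] [-0.3   0.37  1.01  1.88 -0.35  1.08  0.22] [ 0.78957928 -0.29730591 -3.70325891] 0.026432936025137528
702 0.05940204842814144
ring [ 0.44834374 -0.33645127] [ 0.45646247 -0.37251561  0.05510793] [ 0.48635717 -0.30429081  0.06206286]
rim 713 [ 0.44748324 -0.33739587]
flask 0.85 [266.1, 211.9, 124.7, 204.0] [[0.425, -0.303, 0.183], [0.451, -0.279, 0.224], [0.477, -0.256, 0.27]]
(array([ 0.44451468, -0.28886732,  0.17988424, -0.00123457,  0.0037087 ]), array([-0.07073583,  0.21249285]), np.float64(0.00028697495057756))
scene 0.59 [150.0, 206.5, 31.4, 51.9] (array([ 0.44376977, -0.28914312,  0.1804132 ,  0.04211335, -0.01638039]), array([ 2.41291721, -0.93852709]), np.float64(0.0010330593939723298))
side 0.59 [330.6, 314.7, 48.0, 64.5] (array([ 0.41517499, -0.32212612,  0.21605801,  0.46154297,  0.50330032]), array([26.44446403, 28.83698413]), np.float64(0.00629799725621126))
```

View pics/w5.png

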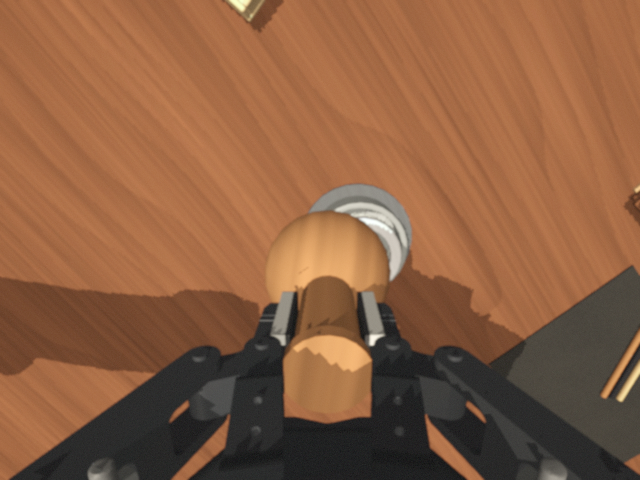

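View pics/side5.png

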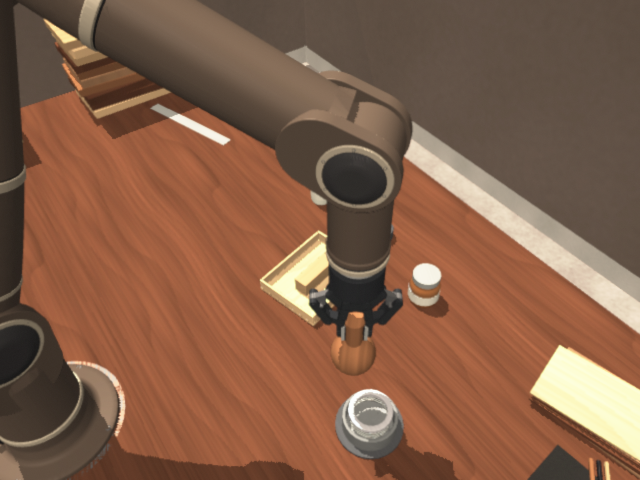

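Wrist fit: flask tilt is 0.2°, and the ring centre is 4 mm in +x and 48 mm in −y from the flask axis. Moving over the ring and part-way down.

{"op": "send_rows", "data": {"rows": [[[0.2, -1.5, 0], [0, 0, 0], -1], [[0.2, -2.0, 0], [0, 0, 0], -1], [[0, -1.3, -0.5], [0, 0, 0], -1], [[0, 0, -2.0], [0, 0, 0], -1], [[0, 0, -2.0], [0, 0, 0], -1], [[0, 0, -2.0], [0, 0, 0], -1], [[0, 0, -1.0], [0, 0, 0], -1], [[0, 0, -0.5], [0, 0, 0], -1]]}}

```text
t: 16.35
ee_pos: [0.4472, -0.335, 0.1518]
tool_rot: [-0.001, 0.892, 0.452, -0.001]
ft_force: [0.4, -0.0, -2.4]
grip_width: 0.0263
```

{"op": "send_rows", "data": {"rows": [[[0, 0, 0], [0, 0, 0], -1], [[0, 0, 0], [0, 0, 0], -1], [[0, 0, 0], [0, 0, 0], -1], [[0, 0, 0], [0, 0, 0], -1], [[0, 0, 0], [0, 0, 0], -1], [[0, 0, 0], [0, 0, 0], -1], [[0, 0, 0], [0, 0, 0], -1], [[0, 0, 0], [0, 0, 0], -1]]}}

```text
t: 17.02
ee_pos: [0.4479, -0.3355, 0.1535]
tool_rot: [0.0, 0.892, 0.452, 0.0]
ft_force: [0.2, -0.3, -2.2]
grip_width: 0.0263
```

```bash
cat > chk.py <<'E'
from h import *
import sys
t=sys.argv[1]
s=bot.read_state(); c=cap('wrist','w'+t); print(s['t'],s['ee_pos'].round(4),s['tool_rot'].round(4),s['ft_force'].round(1),s['ft_torque'].round(2),s['grip_width'])
P,u,v=wpts(c,np.ones((480,640),bool),s)
for k in bot.regions_of('wrist','flask')[:1]:
    F,u,v=wpts(c,k['region'],s); print('flask',k['conf'],k['bbox'],axisfit(F,[.448,-.3365,s['ee_pos'][2]-.0535]))
a=c['image']; 
for n in ['scene','side']:
    c=cap(n,n+t); P,u,v=pts(c,np.ones((480,640),bool))
    d=np.hypot(P[:,0]-.4475,P[:,1]+.3365)
    ring=P[(d>.0285)&(d<.0375)&(P[:,2]<.064)]; rim=P[(d>.0425)&(d<.0475)&(P[:,2]<.045)&(P[:,2]>.03)]
    az=lambda Q:np.round(np.percentile(Q[:,2],[50,75,90,97])*1000,1) if len(Q) else None
    print(n,'ring z',len(ring),az(ring),'rim',len(rim),az(rim))
    k=bot.regions_of(n,'flask')
    if k:
        F,u,v=pts(c,k[0]['region']); F=F[np.hypot(F[:,0]-.448,F[:,1]+.3365)<.05]; print(n,k[0]['conf'],axisfit(F,[.448,-.3365,s['ee_pos'][2]-.0535]))
    if n=='side': x=c['image'][330:480,290:440]
    else: y=c['image'][230:350,100:220]
cv2.imwrite('pics/m'+t+'.png',np.hstack([cv2.resize(x,(400,400),interpolation=cv2.INTER_CUBIC),cv2.resize(y,(400,400),interpolation=cv2.INTER_CUBIC)])[:,:,::-1])
E
python3 chk.py 6
```

```text
17.0167 [ 0.4479 -0.3355  0.1535] [1.000e-04 8.919e-01 4.523e-01 1.000e-04] [ 0.2 -0.3 -2.2] [-0.02  0.   -0.01] 0.026275486336268385
flask 0.73 [264.9, 212.8, 123.8, 203.8] (array([ 0.44842565, -0.33717972,  0.09994834, -0.00146402,  0.00346149]), array([-0.08388203,  0.19832893]), np.float64(0.0002863437505518582))
scene ring z 335 [44.2 59.7 61.2 62.2] rim 156 [39.2 41.5 42.7 43.8]
scene 0.82 (array([ 0.44866276, -0.33631148,  0.10023095,  0.04276819, -0.0449651 ]), array([ 2.45043688, -2.57631023]), np.float64(0.0009505503307937549))
side ring z 596 [57.1 60.1 61.5 62.7] rim 323 [39.6 40.6 41.6 42.6]
side 0.59 (array([ 0.44658112, -0.33538949,  0.10008244, -0.00454499, -0.00704224]), array([-0.26040891, -0.4034909 ]), np.float64(0.0007004419972149595))
```

View pics/m6.png

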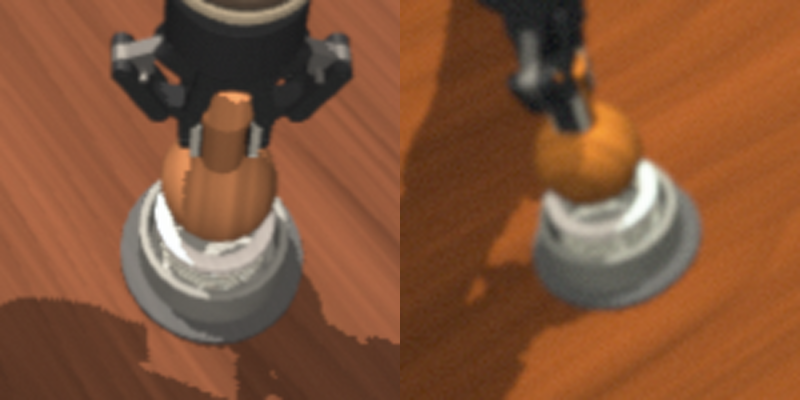

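The flask is centred over the ring, foot 18 mm above the seated height. Moving to light contact.

{"op": "send_rows", "data": {"rows": [[[0, 0, -0.4], [0, 0, 0], -1], [[0, 0, -0.5], [0, 0, 0], -1], [[0, 0, -0.4], [0, 0, 0], -1], [[0, 0, -0.2], [0, 0, 0], -1], [[0, 0, -0.2], [0, 0, 0], -1], [[0, 0, -0.1], [0, 0, 0], -1], [[0, 0, 0], [0, 0, 0], -1], [[0, 0, 0], [0, 0, 0], -1]]}}

```text
t: 17.98
ee_pos: [0.4477, -0.3355, 0.1353]
tool_rot: [-0.0, 0.892, 0.452, -0.0]
ft_force: [0.1, 0.2, -3.6]
grip_width: 0.0263
```

{"op": "send_rows", "data": {"rows": [[[0, 0, -0.1], [0, 0, 0], -1], [[0, 0, -0.1], [0, 0, 0], -1], [[0, 0, -0.1], [0, 0, 0], -1], [[0, 0, -0.1], [0, 0, 0], -1], [[0, 0, 0], [0, 0, 0], -1], [[0, 0, 0], [0, 0, 0], -1], [[0, 0, 0], [0, 0, 0], -1], [[0, 0, 0], [0, 0, 0], -1]]}}

```text
t: 18.65
ee_pos: [0.4479, -0.3356, 0.1314]
tool_rot: [0.0, 0.892, 0.452, 0.0]
ft_force: [-0.6, 1.6, 2.2]
grip_width: 0.0263
```

Contact has started, about 5 N above baseline. Pressing further, gently.

{"op": "send_rows", "data": {"rows": [[[0, 0, -0.2], [0, 0, 0], -1], [[0, 0, -0.2], [0, 0, 0], -1], [[0, 0, -0.2], [0, 0, 0], -1], [[0, 0, -0.2], [0, 0, 0], -1], [[0, 0, -0.2], [0, 0, 0], -1], [[0, 0, -0.2], [0, 0, 0], -1], [[0, 0, -0.1], [0, 0, 0], -1], [[0, 0, 0], [0, 0, 0], -1]]}}

```text
t: 19.32
ee_pos: [0.4479, -0.3357, 0.1183]
tool_rot: [0.0, 0.892, 0.452, 0.0]
ft_force: [-1.1, 1.5, 7.5]
grip_width: 0.0263
```

```bash
python3 chk.py 7
```

```text
19.3167 [ 0.4479 -0.3357  0.1183] [2.000e-04 8.919e-01 4.522e-01 1.000e-04] [-1.1  1.5  7.5] [0.3  0.37 0.01] 0.026313152747776715
flask 0.67 [264.8, 211.4, 124.5, 205.2] (array([ 4.48356625e-01, -3.37182803e-01,  6.49210315e-02, -4.14909675e-04,
        1.57880198e-03]), array([-0.02377257,  0.09045869]), np.float64(0.00028561083493745115))
scene ring z 222 [44.6 52.4 60.  62.9] rim 164 [39.5 41.2 42.6 44.2]
scene 0.73 (array([ 0.44857501, -0.33631659,  0.06570601,  0.06681353, -0.06980847]), array([ 3.82813309, -3.99973067]), np.float64(0.0010973121240192563))
side ring z 416 [43.2 45.3 57.  61.9] rim 345 [39.6 40.8 41.7 42.6]
side 0.77 (array([ 0.44653159, -0.33543307,  0.06545774, -0.00683367, -0.00291232]), array([-0.39154051, -0.16686351]), np.float64(0.0007433863579345175))
```

View pics/m7.png

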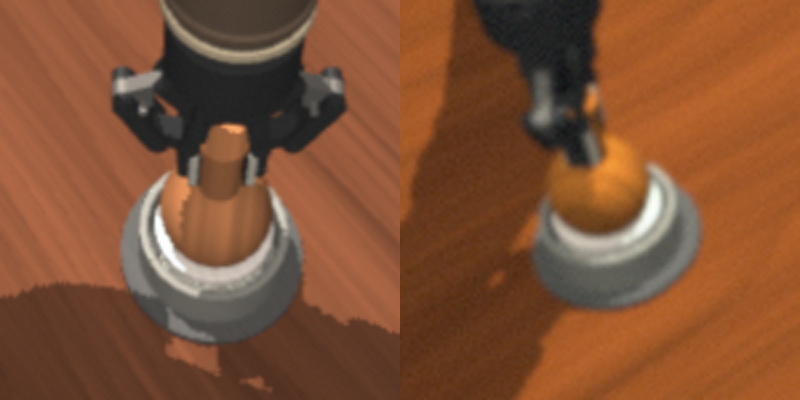

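The ring is about 3 mm above the rim: side view ring top ~43 mm, flask ball centre at ~65 mm against a target of 62 mm. Pressing 3 mm more, then measuring with averaging.

{"op": "send_rows", "data": {"rows": [[[0, 0, -0.1], [0, 0, 0], -1], [[0, 0, -0.1], [0, 0, 0], -1], [[0, 0, -0.1], [0, 0, 0], -1], [[0, 0, 0], [0, 0, 0], -1], [[0, 0, 0], [0, 0, 0], -1], [[0, 0, 0], [0, 0, 0], -1], [[0, 0, 0], [0, 0, 0], -1], [[0, 0, 0], [0, 0, 0], -1]]}}

```text
t: 20.28
ee_pos: [0.448, -0.3358, 0.1156]
tool_rot: [0.0, 0.892, 0.452, 0.0]
ft_force: [-1.4, 1.1, 9.0]
grip_width: 0.0262
```

```bash
cat > fine.py <<'E'
from h import *
fs=[];ring=[];rim=[];out={}
for i in range(6):
    for n in ['side','scene','wrist']:
        s=bot.read_state(); fs.append(s['ft_force']); c=bot.capture(n)
        m=np.ones((480,640),bool)
        P,u,v=wpts(c,m,s) if n=='wrist' else pts(c,m)
        out.setdefault(n,[]).append(P)
print(s['t'],s['ee_pos'].round(4),'ft',np.mean(fs,0).round(2))
for n,L in out.items():
    P=np.vstack(L)
    N=P[(np.hypot(P[:,0]-.448,P[:,1]+.3365)<.052)&(P[:,2]>.01)&(P[:,2]<.034)]
    c0=least_squares(lambda p:np.hypot(N[:,0]-p[0],N[:,1]-p[1])-.048,[.448,-.3365],loss='soft_l1',f_scale=.001).x if len(N)>100 else np.array([.4483,-.3365])
    d=np.hypot(P[:,0]-c0[0],P[:,1]-c0[1])
    for nm,a,b in [('ring',.031,.037),('rim',.043,.047)]:
        Q=P[(d>a)&(d<b)&(abs(P[:,2]-.041)<.008)]
        if len(Q)<20: continue
        h,e=np.histogram(Q[:,2],bins=np.arange(.033,.0495,.0005)); z0=e[np.convolve(h,np.ones(3),'same').argmax()]+.00025
        W=Q[abs(Q[:,2]-z0)<.002]; print(n,c0.round(4),nm,len(Q),len(W),'mode',round(z0*1e3,2),'median',(np.median(W[:,2])*1e3).round(2))
E
python3 fine.py; python3 chk.py 8
```

```text
21.1333 [ 0.4479 -0.3358  0.1157] ft [-1.84  1.38  8.73]
side [ 0.4467 -0.3362] ring 1368 949 mode 41.25 median 41.13
side [ 0.4467 -0.3362] rim 1756 1340 mode 40.25 median 40.15
scene [ 0.4474 -0.3355] ring 594 355 mode 41.25 median 41.3
scene [ 0.4474 -0.3355] rim 646 380 mode 40.75 median 40.65
wrist [ 0.4482 -0.3375] ring 5030 5009 mode 40.75 median 40.53
wrist [ 0.4482 -0.3375] rim 10584 10547 mode 39.25 median 39.43
21.1833 [ 0.448  -0.3358  0.1157] [3.000e-04 8.919e-01 4.522e-01 3.000e-04] [-2.   1.5  8.7] [ 0.36  0.44 -0.03] 0.026474700349205224
flask 0.84 [265.0, 209.9, 123.3, 207.3] (array([ 4.48390343e-01, -3.37199213e-01,  6.22547012e-02, -2.26720608e-04,
        4.49531636e-04]), array([-0.01299013,  0.02575627]), np.float64(0.0002819951904635132))
scene ring z 234 [43.1 54.6 60.2 63.2] rim 170 [39.9 41.7 43.  43.9]
scene 0.58 (array([ 0.44850674, -0.33639716,  0.0629485 ,  0.05832815, -0.04533952]), array([ 3.34195705, -2.59776322]), np.float64(0.0010150617672532933))
side ring z 433 [40.9 43.  59.7 62.5] rim 346 [39.6 40.6 41.6 42.7]
side 0.97 (array([ 0.44666818, -0.33539073,  0.06271962, -0.00831404, -0.0045492 ]), array([-0.47635936, -0.26064985]), np.float64(0.0007210345241486574))
```

View pics/m8.png

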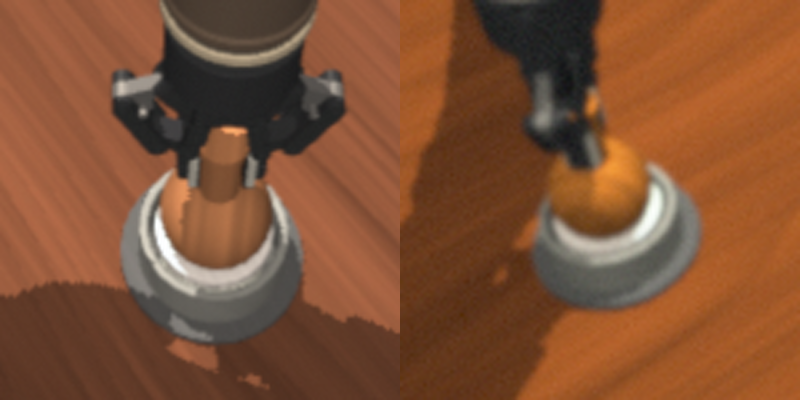

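All three cameras put the ring 0.7–1.1 mm above the rim. Pressing 1 mm more.

{"op": "send_rows", "data": {"rows": [[[0, 0, -0.05], [0, 0, 0], -1], [[0, 0, -0.05], [0, 0, 0], -1], [[0, 0, 0], [0, 0, 0], -1], [[0, 0, 0], [0, 0, 0], -1], [[0, 0, 0], [0, 0, 0], -1], [[0, 0, 0], [0, 0, 0], -1], [[0, 0, 0], [0, 0, 0], -1], [[0, 0, 0], [0, 0, 0], -1]]}}

```text
t: 22.15
ee_pos: [0.448, -0.3358, 0.1147]
tool_rot: [0.0, 0.892, 0.452, 0.0]
ft_force: [-1.1, 1.3, 8.3]
grip_width: 0.0263
```

```bash
python3 fine.py; python3 chk.py 9 | head -2
```

```text
23.0 [ 0.448  -0.3358  0.1147] ft [-1.74  1.67  9.18]
side [ 0.4467 -0.3362] ring 1367 952 mode 40.25 median 40.22
side [ 0.4467 -0.3362] rim 1720 1308 mode 40.25 median 40.12
scene [ 0.4473 -0.3358] ring 631 369 mode 40.25 median 40.38
scene [ 0.4473 -0.3358] rim 659 396 mode 40.25 median 40.19
wrist [ 0.4482 -0.3375] ring 5075 5060 mode 39.75 median 39.57
wrist [ 0.4482 -0.3375] rim 10783 10752 mode 39.25 median 39.41
23.05 [ 0.448  -0.3358  0.1147] [3.000e-04 8.919e-01 4.522e-01 2.000e-04] [-1.8  0.7  9.7] [0.36 0.42 0.  ] 0.026384449151852476
flask 0.84 [266.2, 211.1, 121.7, 204.2] (array([ 4.48376219e-01, -3.37255605e-01,  6.12908630e-02,  3.69308706e-04,
```

View pics/side9.png

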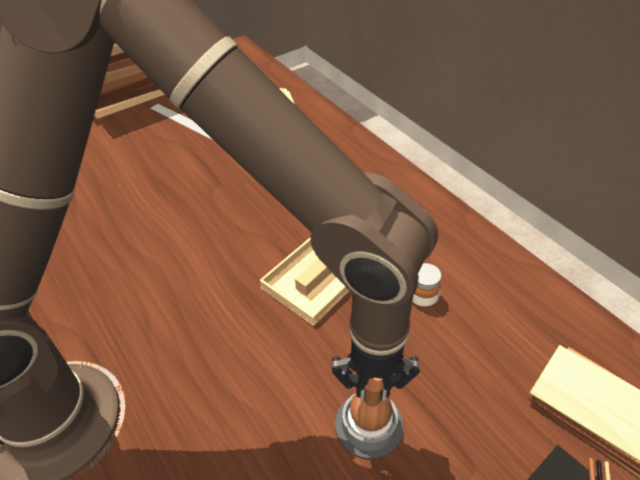

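View pics/w9.png

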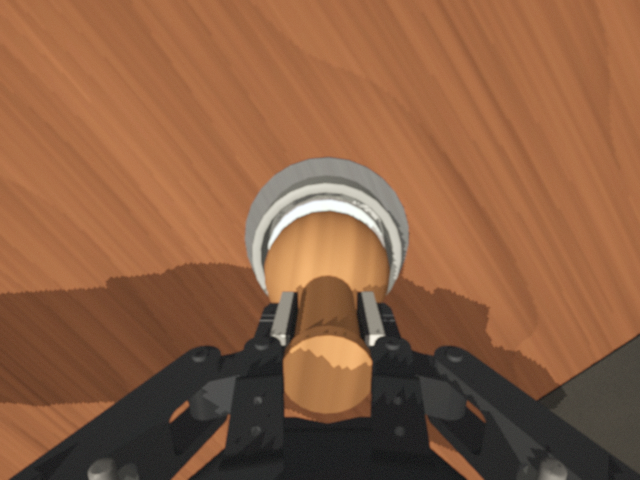

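Ring and rim agree to within 0.2 mm in all three cameras. The spring force is about 12 N (9.2 N reading plus the 2.8 N hanging baseline), which matches the level position. Handing in.

```bash
python3 -c "
from cell import bot
print(bot.job_done()); print(bot.read_state()['ee_pos'])"
```

```text
the job is handed in; nothing more can be done
None
the job is handed in; nothing more can be done
```

The offcut is in the tray, and the flask is standing in the ring, still gripped and pressed down level with the housing rim. I handed the job in at about 23 s.

- **Offcut:** I lifted it off the ring, laid it flat in the tray and released it. The scene and side pictures show it inside the walls.
- **Ring level:** the ring top reads 0.1 mm (side), 0.2 mm (scene) and 0.2 mm (wrist) above the rim. The press force is about 12 N over the hanging baseline, which is what the spring should need at level.
- **Upright:** the wrist camera puts the flask's tilt at about 0.2° or less. The scene camera's fit disagreed at 2–4°. It was noisy because finger pixels mixed into a low-resolution view, and I judged the wrist fit the better one (0.3 mm residual against about 1 mm).
- **Side load:** about 2 N of sideways force remains on the tool, from roughly 1 mm of off-centre. I left it as it was.
- **Bystanders:** the arm never went near the bottle, jar or weight. I did not re-measure them at the end. The last full view of all three, mid-job, showed them where they started.

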